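Feel a linear slide for its tight place

ROBOT

A 6-joint arm with a two-finger parallel gripper is mounted at the origin on a cart in front of the work surface, level with it; the furniture and walls round the work are solid. World frame = base frame: x ahead of the robot, y to its left, z up, the work surface at z = 0. Lengths are in m, angles in rad, forces in N, time in s.
With the tool pointing down it reaches from about 0.35 to 0.975 m from the base axis. Payload 4.9 kg.
Tool frame: the origin (TCP) lies at the very end of the fingers, on their centre line; the grasp point (between the pads) lies 19 mm behind it; x points along the fingers, z is the direction in which the jaws open and shut, and the axes are right-handed (so a half turn about x gives the same grasp; the last joint's range is limited). The gripper opens to 85 mm and grips with 20 to 120 N. Pads are 22 mm wide; open, the fingers measure 114 mm over their backs; the gripper's body (76 mm by 85 mm) begins 54 mm behind the grasp point. The pads swing forward as they close: fully open they stand 13 mm farther back than shut.
Start: joints at [0.993, 0.053, 1.613, -0, 1.476, -0.119], TCP at [0.277, 0.56, 0.231] pointing down, gripper open.
Joint ranges: [-3.01, 3.01], [-1.01, 2.22], [0.06, 2.58], [-1.02, 4.17], [0.09, 2.62], [-3.14, 3.14]. Speed limits (rad/s): [2.57, 2.57, 3.14, 3.14, 3.14, 3.14].

INTERFACE

Orientations are given as a rotation vector (axis times angle).
In Python, from station import ctrl, imaging gives the robot as it stands. The module is installed in compiled form; this text tells all that it offers.
- The arm moves only by the shell command python3 -m jog 'ROWS' [FORCE]. ROWS is JSON, a list that holds one entry, the list of rows, each a list of 5 numbers: the shift along the tool's x, y, z in m, then the turn about the tool's x in rad, then the closure, from -1 (fully open) to 1 (shut). A call has 1 to 12 rows; each row is the pose to reach, as a shift and turn from the pose measured when the call began, along the tool's axes at that moment; what a row does not reach only later rows make up. A row lasts 1/10 s, in which the tool goes at most 50 mm and 8.59 degrees, less where a joint would pass 70% of its speed; a pose out of reach is approached as far as the arm can. A call with a gripper value outside its range is refused whole. The fingers move at their own pace and stop on an object; FORCE is the grip in N (left out, the last holds). Time passes only in rows, so rows that repeat a pose let the fingers close. It gives the time, the measured TCP pose, the force and the opening at its end, in the units of the state.
- ctrl.get_obs(): the state, without advancing time (a new reading comes with each control period).
- imaging.get_image(name): name is "scene" or "top" or "wrist"; returns a dict with "color" (400x640x3 uint8, red, green, blue), "intrinsics" (3x3 intrinsics, pixels), "R" (3x3) and "t" (3): a world point X has camera coordinates R X + t. Camera axes: x right, y down, z forward; pixel columns grow to the right and rows downward; lengths in m; the calibration is good to about 2 mm. A picture is of the moment at which its call begins. There is no depth.
- ctrl.finish_job(): hands the job in, once; it reports no verdict.
The state is a dict: "t": time; "q": joint angles; "dq": joint speeds; "effort": joint torques, N m; "tool_pos": TCP position; "tool_rot": TCP orientation; "contact_force": force on the tool from outside, world axes, zero at the start; "wrist_torque": the same for the moment, N m; "opening": finger opening in m.
Only numpy, scipy, OpenCV 4.12 (cv2) and the standard library are available. Lean on these libraries where they do the work, as an engineer would, in place of code of your own. Each camera call takes 0.05 s, during which the arm holds its last target.

TASK

Check this linear slide by feel: take its carriage by the upright post and stroke it gently through its full travel, first until it presses lightly on the buffer of the wide stop block, then all the way over until it presses lightly on the buffer of the narrow stop block. Somewhere in between is one short place that drags much harder than the rest: finally bring the carriage back, leave it standing on that tight place and let go. Press on neither buffer hard, and leave the things round about alone.

Things in the scene. Friction and masses are not known exactly. Their poses are not given: they have to be found in the camera images.
- rail: Linear slide, 330 mm long (along its own y), fixed to the desk: black base plate 56 mm wide, 10 mm thick; on it a bright metal guide beam 26 mm wide, top at 24 mm. Origin: centre of the underside, at desk height. z up; y along the slide towards the wide stop block, mostly crosswise to the robot's view.
- carriage: Aluminium carriage, 52 mm across, 50 mm long (along y), top 35 mm above the desk; an upright round steel post of 18 mm diameter in its centre reaches from 39 to 93 mm above the desk (24 mm flange at its foot). Origin: at desk height straight below the post's axis; axes as the rail's. It moves only along the rail's y and stays where it is left.
- grip (a point): Point on the axis of the carriage's post, 75 mm above the desk, a good height to grip.
- stop_wide: Black stop block on the slide's +y end, 76 mm wide across the slide, 20 mm long, top at 36 mm, two screw heads to 39 mm. Origin: desk height below its centre. A spring buffer of 10 mm diameter sticks out 6 mm towards the carriage (tip 16 mm from the origin, 30 mm up): it meets the carriage when the two origins are 41 mm apart, then gives 1 mm per 5 N, 6 mm at most.
- stop_narrow: Black stop block on the slide's -y end, 44 mm wide across the slide, 20 mm long, one screw head in the middle; heights, buffer and distances are those of the wide one, the buffer pointing to +y.
- fork_a: Black fork clamp, 75x34x15 mm, lying loose on the desk; bystander. Origin: centre of its underside.
- tape_roll: Roll of black tape, 58 mm across, 19 mm high, loose; bystander. Origin: centre of its underside.
- beam_mid (a point): Middle of the guide beam's top, 24 mm above the rail's origin. The carriage drags with about 1.3 N nearly everywhere, but with some 6 to 10 N over one tight place, 10 to 15 mm long in carriage positions. It lies elsewhere every time and cannot be seen: carriage at most 55 mm to either side of this point, clear of both buffers.
- adapter_b: White stepped ring adapter, 26 mm across, 15 mm high, loose; bystander. Origin: centre of its underside.

How it is judged:
By the outcome, as a careful person would: the job done as asked, in the order asked, and still so for the second after the job is handed in, with the robot touching nothing.
It also fails if it takes over 61 s, if anything falls off the work surface, if the arm or the gripper's body presses on something with over 40 N, if the wrist force passes 120 N, or if a joint passes its speed limit or range.

## Working session

There is one attempt and no reset: what is moved stays moved. The work goes in short steps, Python scripts to look and compute and a shell command to move; the robot and the scene stay as the last step left them, time stands still between calls to the robot, and variables do not carry over. Pictures are saved under pics/ and viewed, and the job is handed in when it is done.

```bash
mkdir -p pics; python3 - <<'E'
from station import ctrl, imaging
import cv2, numpy as np
o=ctrl.get_obs()
for k,v in o.items(): print(k,np.round(v,4))
for n in("scene","top"):
    d=imaging.get_image(n); cv2.imwrite(f"pics/{n}0.png",d["color"][:,:,::-1])
    np.savez(f"{n}0.npz",**d); print(n,np.round(d["R"],3).tolist(),np.round(d["t"],3),d["intrinsics"].tolist())
E
```

```text
t 0.0
q [ 0.993   0.0534  1.6143 -0.      1.476  -0.119 ]
dq [-0.0004 -0.0013  0.0011  0.0001 -0.0002  0.0001]
effort [ 1.60000e-03 -3.93659e+01 -3.70190e+01  1.00000e-04  6.70000e-03
 -0.00000e+00]
tool_pos [0.2765 0.5598 0.2301]
tool_rot [-0.8659  1.3939  0.8645]
contact_force [ 1.5164 -0.2241  0.8567]
wrist_torque [0.0449 0.0229 0.0609]
opening 0.0852
scene [[-0.501, -0.866, -0.014], [-0.428, 0.261, -0.865], [0.752, -0.427, -0.502]] [0.357 0.253 0.553] [[477.16580299977744, 0.0, 320.6820009541395], [0.0, 477.16580299977744, 200.8554940333902], [0.0, 0.0, 1.0]]
top [[0.006, -1.0, 0.027], [-0.992, -0.009, -0.125], [0.125, -0.026, -0.992]] [0.109 0.52  0.847] [[450.0543495223538, 0.0, 321.5789169689448], [0.0, 450.0543495223538, 188.25449371964478], [0.0, 0.0, 1.0]]
```

View pics/scene0.png

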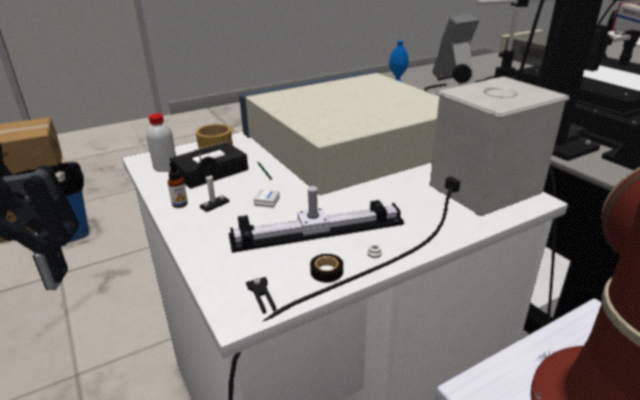

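View pics/top0.png

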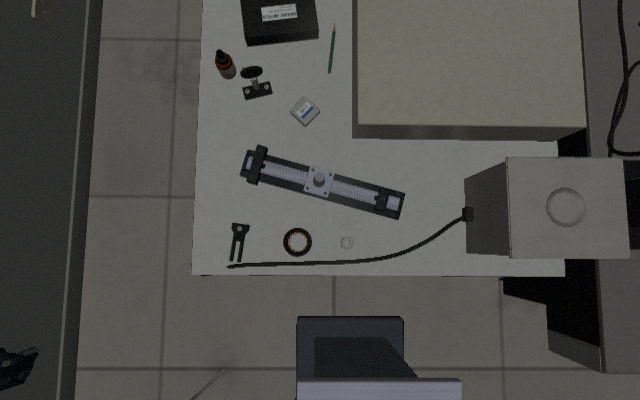

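The top view shows the slide with the wide stop at about (258,165), the post near (319,178) and the narrow stop near (388,201). I'll enlarge it.

```bash
python3 - <<'E'
import cv2
im=cv2.imread("pics/top0.png")[135:230,230:420]
cv2.imwrite("pics/top0c.png",cv2.resize(im,None,fx=4.2,fy=4.2,interpolation=cv2.INTER_CUBIC))
im=cv2.imread("pics/scene0.png")[175:255,220:415]
cv2.imwrite("pics/scene0c.png",cv2.resize(im,None,fx=4,fy=4,interpolation=cv2.INTER_CUBIC))
E
```

```text
(no output)
```

View pics/top0c.png

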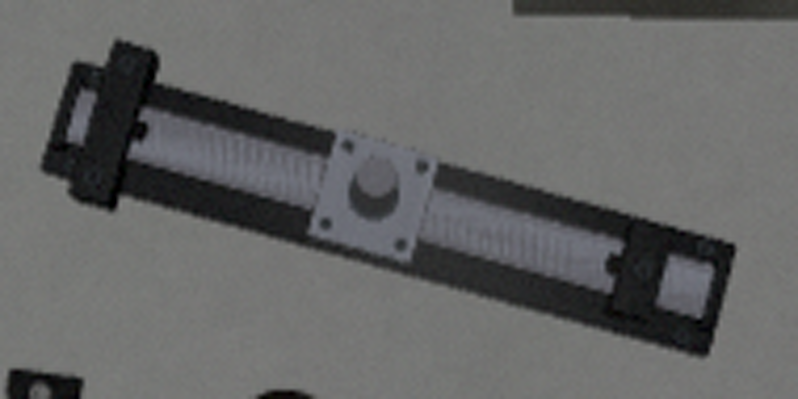

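View pics/scene0c.png

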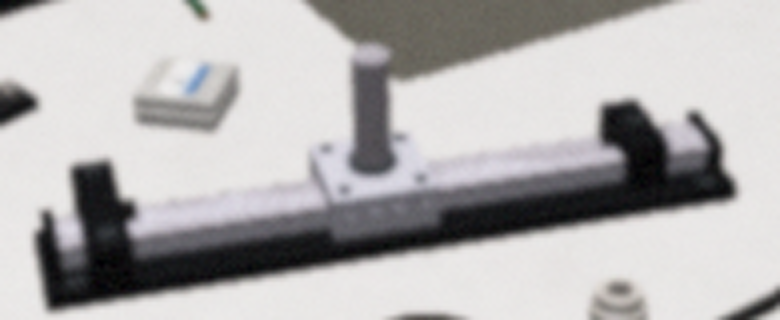

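```bash
cat > h.py <<'E'
import numpy as np
def bp(d,u,v,z):
    K,R,t=d["intrinsics"],d["R"],d["t"]
    r=R.T@np.linalg.solve(K,[u,v,1]); c=-R.T@t
    return c+r*(z-c[2])/r[2]
def pj(d,X):
    p=d["intrinsics"]@(d["R"]@X+d["t"]); return p[:2]/p[2]
E
python3 - <<'E'
from h import *
d=np.load("top0.npz"); s=np.load("scene0.npz")
def T(x,y,z): return bp(d,(x+.5)/4.2-.5+230,(y+.5)/4.2-.5+135,z)
def S(x,y,z): return bp(s,(x+.5)/4-.5+220,(y+.5)/4-.5+175,z)
P=np.array([T(75,62,.01),T(43,170,.01),T(708,355,.01),T(735,243,.01)])
print(np.round(P,4)); print(P.mean(0), [np.linalg.norm(P[i]-P[(i+1)%4]) for i in range(4)])
yv=(P[0]+P[1]-P[2]-P[3]); yv/=np.linalg.norm(yv); print("ydir",yv, np.degrees(np.arctan2(-yv[0],yv[1])))
C=np.array([T(338,130,.035),T(438,160,.035),T(410,262,.035),T(307,233,.035)]);c=C.mean(0)
print("car",c,[np.linalg.norm(C[i]-C[(i+1)%4]) for i in range(4)])
print("post top",T(380,172,.093), "flange", T(373,198,.039))
W=np.array([T(117,40,.036),T(157,50,.036),T(112,210,.036),T(72,197,.036)]);w=W.mean(0)
print("wide",w,[np.linalg.norm(W[i]-W[(i+1)%4]) for i in range(4)])
b=T(146,129,.03); n=T(607,264,.03)
print("buf tips",b,n)
o=P.mean(0)
for nm,p in dict(car=c,post=T(380,172,.093),wide=w,bw=b,bn=n).items(): print(nm,(p-o)@yv, (p-o)@np.array([yv[1],-yv[0],0]))
print("scene posttop",S(370,52,.093), "P",S(47,308,0),S(735,193,0))
E
```

```text
[[ 0.5989  0.2619  0.01  ]
 [ 0.5464  0.2757  0.01  ]
 [ 0.4609 -0.0407  0.01  ]
 [ 0.5145 -0.0545  0.01  ]]
[0.53019492 0.11059686 0.01      ] [np.float64(0.05427421799139276), np.float64(0.3277852512593832), np.float64(0.055337683275149846), np.float64(0.32752332716990284)]
ydir [0.25937664 0.96577625 0.        ] -15.03307763616201
car [0.53191308 0.11899696 0.035     ] [np.float64(0.048584944539336976), np.float64(0.04950690105940882), np.float64(0.049432664761837955), np.float64(0.050370248419185144)]
post top [0.53424016 0.11725465 0.093     ] flange [0.53044022 0.11920008 0.039     ]
wide [0.56442479 0.2391789  0.036     ] [np.float64(0.019235260095673612), np.float64(0.07781824013583342), np.float64(0.01942996543474959), np.float64(0.07647958609244092)]
buf tips [0.56319927 0.22524347 0.03      ] [0.5017364  0.00983057 0.03      ]
car 0.008558266729350872 -0.0005194245890865886
post 0.00747917553322134 0.002179928020772433
wide 0.13305990843745769 -0.0002927848924348549
bw 0.1192835288669317 0.002138166066020181
bn -0.10469916924217157 -0.001348137861408985
scene posttop [0.53132039 0.12165705 0.093     ] P [0.54901095 0.27843448 0.        ] [ 0.46543406 -0.04082835  0.        ]
```

```bash
cat >> h.py <<'E'
from scipy.spatial.transform import Rotation as Ro
from station import ctrl
Y=np.array([.2594,.9658,0]); O=np.array([.5302,.1106,0]); 
def goto(p,w=Y):
    o=ctrl.get_obs(); R=Ro.from_rotvec(o["tool_rot"]).as_matrix()
    print("axes x,y,z:",np.round(R.T,3).tolist())
    print("shift",np.round(R.T@(np.array(p)-o["tool_pos"]),4))
    for sg in(1,-1):
        a=R.T@(sg*w); print("turn",np.round(np.arctan2(-a[1],a[2]),4))
def st():
    o=ctrl.get_obs(); p=np.array(o["tool_pos"]); R=Ro.from_rotvec(o["tool_rot"]).as_matrix()
    X=np.array([Y[1],-Y[0],0]);f=np.array(o["contact_force"])
    print("t%.2f s=%.1f x=%.1f z=%.1f mm F y%.2f x%.2f z%.2f open %.1f q6 %.2f"%(o["t"],1e3*(p-O)@Y,1e3*(p-O)@X,1e3*p[2],f@Y,f@X,f[2],1e3*o["opening"],o["q"][5]))
E
python3 - <<'E'
from h import *
goto([.532,.119,.18]); st()
d=np.load("top0.npz");print(bp(d,465,230,0),bp(d,357,135,0))
E
```

```text
axes x,y,z: [[-0.001, -0.002, -1.0], [-0.897, 0.443, 0.0], [0.443, 0.897, -0.002]]
shift [ 0.0506 -0.4244 -0.282 ]
turn -0.1964
turn 2.9452
t0.10 s=368.1 x=-361.6 z=230.2 mm F y-0.06 x0.55 z-0.19 open 85.1 q6 -0.12
[ 0.44063602 -0.17769281  0.        ] [0.63383622 0.03978477 0.        ]
```

```bash
python3 -m jog '[[[0.004,-0.03,-0.02,-0.02,-1],[0.008,-0.068,-0.045,-0.04,-1],[0.012,-0.106,-0.07,-0.06,-1],[0.016,-0.144,-0.095,-0.08,-1],[0.02,-0.182,-0.12,-0.1,-1],[0.025,-0.22,-0.146,-0.12,-1],[0.03,-0.258,-0.171,-0.14,-1],[0.035,-0.296,-0.196,-0.16,-1],[0.04,-0.334,-0.222,-0.18,-1],[0.045,-0.372,-0.247,-0.196,-1],[0.05,-0.405,-0.268,-0.196,-1],[0.05,-0.424,-0.282,-0.196,-1]]]'; python3 - <<'E'
from h import *
goto([.532,.119,.18]); st()
E
```

```text
t: 1.3
tool_pos: [0.532, 0.1166, 0.1792]
tool_rot: [-1.012, 1.327, 1.012]
contact_force: [-0.1, 0.7, -0.0]
opening: 0.0855
axes x,y,z: [[-0.003, -0.002, -1.0], [-0.965, 0.262, 0.002], [0.262, 0.965, -0.003]]
shift [-0.0008  0.0006  0.0023]
turn -0.0028
turn 3.1388
t1.30 s=6.2 x=0.2 z=179.2 mm F y0.62 x-0.28 z-0.04 open 85.5 q6 -1.23
```

```bash
python3 - <<'E'
from h import *
from station import imaging
import cv2
for n in("wrist","scene"):
    d=imaging.get_image(n); cv2.imwrite(f"pics/{n}1.png",d["color"][:,:,::-1]); np.savez(n+"1.npz",**d)
    print(n,[np.round(pj(d,np.append(O[:2]+s*Y[:2],.093)),1).tolist() for s in(0,.008,.016)])
st()
E
```

```text
wrist [[312.3, 206.8], [322.7, 206.7], [333.1, 206.7]]
scene [[317.8, 186.3], [313.5, 186.9], [309.2, 187.5]]
t1.40 s=6.4 x=0.5 z=179.9 mm F y0.91 x-0.11 z0.47 open 85.2 q6 -1.22
```

View pics/wrist1.png

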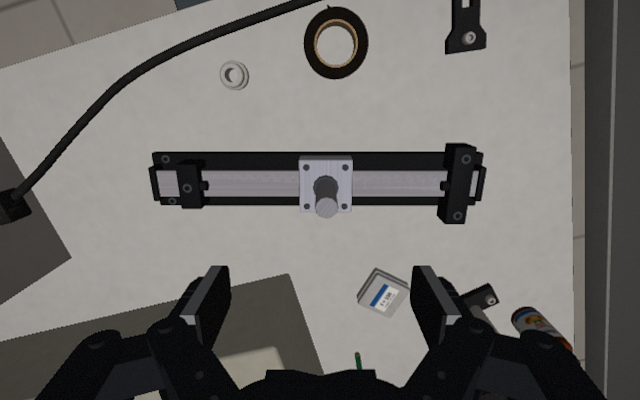

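View pics/scene1.png

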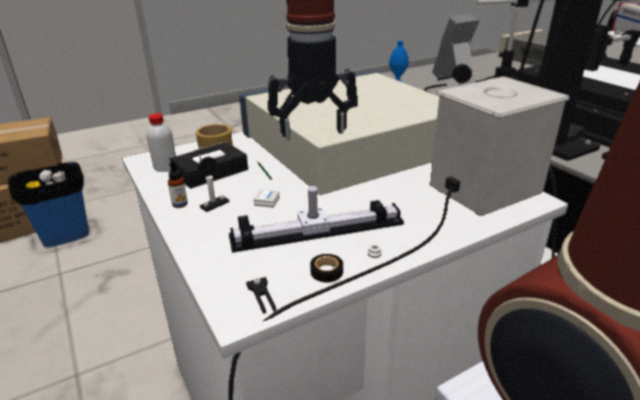

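The wrist view shows the slide level in the image: post top (326,208), narrow buffer tip about (209,186), wide one (441,186). It agrees with the first estimate, so I'll refine it and go down.

```bash
python3 - <<'E'
from h import *
d=np.load("wrist1.npz")
for nm,u,v,z in[("post",326,208,.093),("carL",300,185,.035),("carR",352,185,.035),("bn",209,186,.03),("bw",441,186,.03),("plateL",151,180,.01),("plateR",486,180,.01)]:
    p=bp(d,u,v,z); print(nm,np.round(1e3*(p-O)@Y,1),np.round(1e3*(p-O)@np.array([Y[1],-Y[0],0]),1))
goto(np.append(O[:2]+.0095*Y[:2],.056))
E
```

```text
post 10.5 1.0
carL -13.1 -0.8
carR 35.8 -0.6
bn -100.9 1.5
bw 121.6 2.0
plateL -166.7 0.8
plateR 174.4 1.6
axes x,y,z: [[-0.002, -0.002, -1.0], [-0.965, 0.264, 0.001], [0.264, 0.965, -0.003]]
shift [0.1239 0.0003 0.0034]
turn -0.0045
turn 3.137
```

```bash
python3 -m jog '[[[0.02,0,0.003,0,-1],[0.045,0,0.004,0,-1],[0.07,0,0.004,0,-1],[0.095,0,0.004,0,-1],[0.115,0,0.004,0,-1],[0.124,0,0.004,0,-1],[0.124,0,0.004,0,-1]]]' 40; python3 - <<'E'
from h import *
st()
E
python3 -m jog '[[[0,0,0,0,0],[0,0,0,0,0.3],[0,0,0,0,0.4],[0,0,0,0,0.4]]]' 40;python3 - <<'E'
from h import *
st()
E
```

```text
t: 2.1
tool_pos: [0.5315, 0.1208, 0.0542]
tool_rot: [-1.011, 1.33, 1.013]
contact_force: [-0.8, 0.7, 0.1]
opening: 0.0853
t2.10 s=10.2 x=-1.4 z=54.2 mm F y0.51 x-0.97 z0.07 open 85.3 q6 -1.22
t: 2.5
tool_pos: [0.5321, 0.1209, 0.0551]
tool_rot: [-1.011, 1.328, 1.012]
contact_force: [0.3, 0.6, -0.4]
opening: 0.0278
t2.50 s=10.4 x=-0.8 z=55.1 mm F y0.70 x0.16 z-0.35 open 27.8 q6 -1.22
```

```bash
python3 -m jog '[[[0,0,0,0,0.7],[0,0,0,0,1],[0,0,0,0,1],[0,0,0,0,1]]]' 40; python3 - <<'E'
from h import *
from station import imaging
import cv2
st()
d=imaging.get_image("wrist"); cv2.imwrite("pics/wrist2.png",d["color"][:,:,::-1]);st()
E
```

```text
t: 2.9
tool_pos: [0.5322, 0.1209, 0.0554]
tool_rot: [-1.011, 1.328, 1.012]
contact_force: [-0.8, 0.1, 2.8]
opening: 0.0168
t2.90 s=10.5 x=-0.7 z=55.4 mm F y-0.11 x-0.76 z2.84 open 16.8 q6 -1.22
t2.95 s=10.5 x=-0.7 z=55.4 mm F y-1.63 x-1.57 z2.52 open 16.9 q6 -1.22
```

View pics/wrist2.png

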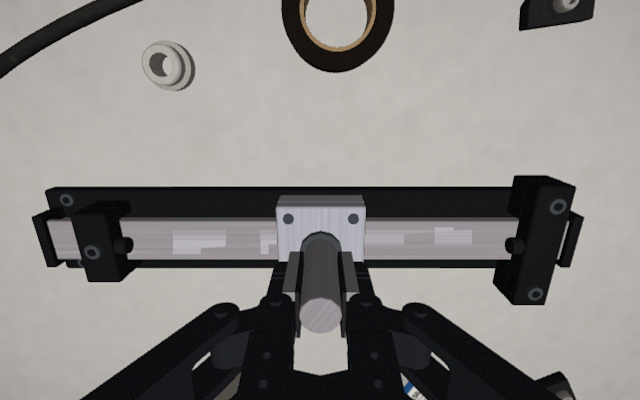

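The wrist view shows the post (320,300) firmly between the pads, opening about 17 mm. I'll stroke towards the wide stop in small steps and log force.

```bash
s(){ python3 -c "from h import *; st()"; }
python3 -m jog '[[[0,0,0.0025,0,1],[0,0,0.005,0,1]]]' >/dev/null; s
python3 -m jog '[[[0,0,0.0025,0,1],[0,0,0.005,0,1]]]' >/dev/null; s
python3 -m jog '[[[0,0,0.0025,0,1],[0,0,0.005,0,1]]]' >/dev/null; s
python3 -m jog '[[[0,0,0.0025,0,1],[0,0,0.005,0,1]]]' >/dev/null; s
```

```text
t3.15 s=15.4 x=-0.7 z=55.4 mm F y-1.38 x-1.30 z1.41 open 17.1 q6 -1.21
t3.35 s=20.7 x=-0.7 z=55.4 mm F y-2.09 x-1.76 z1.30 open 17.1 q6 -1.20
t3.55 s=26.0 x=-0.7 z=55.4 mm F y-1.06 x-1.58 z2.24 open 16.8 q6 -1.19
t3.75 s=31.2 x=-0.6 z=55.5 mm F y-1.12 x-1.96 z2.43 open 17.0 q6 -1.18
```

```bash
s(){ python3 -c "from h import *; st()"; }
python3 -m jog '[[[0,0,0.0025,0,1],[0,0,0.005,0,1]]]' >/dev/null; s
python3 -m jog '[[[0,0,0.0025,0,1],[0,0,0.005,0,1]]]' >/dev/null; s
python3 -m jog '[[[0,0,0.0025,0,1],[0,0,0.005,0,1]]]' >/dev/null; s
python3 -m jog '[[[0,0,0.0025,0,1],[0,0,0.005,0,1]]]' >/dev/null; s
python3 -m jog '[[[0,0,0.0025,0,1],[0,0,0.005,0,1]]]' >/dev/null; s
python3 -m jog '[[[0,0,0.0025,0,1],[0,0,0.005,0,1]]]' >/dev/null; s
python3 -m jog '[[[0,0,0.0025,0,1],[0,0,0.005,0,1]]]' >/dev/null; s
python3 -m jog '[[[0,0,0.0025,0,1],[0,0,0.005,0,1]]]' >/dev/null; s
python3 -m jog '[[[0,0,0.0025,0,1],[0,0,0.005,0,1]]]' >/dev/null; s
python3 -m jog '[[[0,0,0.0025,0,1],[0,0,0.005,0,1]]]' >/dev/null; s
```

```text
t3.95 s=36.5 x=-0.6 z=55.4 mm F y-2.21 x-1.76 z1.73 open 16.9 q6 -1.17
t4.15 s=41.7 x=-0.6 z=55.4 mm F y-2.45 x-0.94 z2.21 open 17.3 q6 -1.16
t4.35 s=47.0 x=-0.6 z=55.4 mm F y-0.85 x-0.82 z2.25 open 16.8 q6 -1.15
t4.55 s=52.2 x=-0.6 z=55.4 mm F y-1.15 x-1.27 z2.28 open 16.8 q6 -1.15
t4.75 s=57.4 x=-0.6 z=55.4 mm F y-2.06 x-2.10 z3.08 open 16.7 q6 -1.14
t4.95 s=62.7 x=-0.6 z=55.4 mm F y-1.18 x-1.23 z2.35 open 16.8 q6 -1.13
t5.15 s=67.9 x=-0.6 z=55.4 mm F y-2.07 x-2.19 z2.82 open 17.1 q6 -1.12
t5.35 s=73.2 x=-0.5 z=55.4 mm F y-2.34 x-2.07 z3.23 open 17.1 q6 -1.11
t5.55 s=78.4 x=-0.5 z=55.4 mm F y-2.03 x-1.31 z2.96 open 17.1 q6 -1.10
t5.75 s=83.6 x=-0.5 z=55.4 mm F y-0.55 x-1.87 z3.26 open 17.0 q6 -1.10
```

```bash
s(){ python3 -c "from h import *; st()"; }
python3 -m jog '[[[0,0,0.0025,0,1],[0,0,0.005,0,1]]]' >/dev/null; s
python3 -m jog '[[[0,0,0.001,0,1],[0,0,0.001,0,1]]]' >/dev/null; s
python3 -m jog '[[[0,0,0.001,0,1],[0,0,0.001,0,1]]]' >/dev/null; s
python3 -m jog '[[[0,0,0.001,0,1],[0,0,0.001,0,1]]]' >/dev/null; s
```

```text
t5.95 s=88.9 x=-0.5 z=55.5 mm F y-2.05 x-1.32 z2.59 open 17.0 q6 -1.09
t6.15 s=90.2 x=-0.5 z=55.4 mm F y0.77 x-0.92 z1.24 open 16.9 q6 -1.09
t6.35 s=91.3 x=-0.5 z=55.4 mm F y-0.87 x-0.71 z1.90 open 17.0 q6 -1.09
t6.55 s=92.4 x=-0.5 z=55.4 mm F y-1.38 x-0.76 z2.56 open 17.3 q6 -1.08
```

```bash
s(){ python3 -c "from h import *; st()"; }
python3 -m jog '[[[0,0,0.001,0,1],[0,0,0.001,0,1]]]' >/dev/null; s
python3 -m jog '[[[0,0,0.001,0,1],[0,0,0.001,0,1]]]' >/dev/null; s
python3 - <<'E'
from station import imaging
import cv2
d=imaging.get_image("wrist"); cv2.imwrite("pics/wrist3.png",d["color"][:,:,::-1])
E
```

```text
t6.75 s=93.5 x=-0.5 z=55.4 mm F y-0.92 x-1.76 z1.62 open 16.7 q6 -1.08
t6.95 s=94.6 x=-0.5 z=55.5 mm F y-1.59 x-0.71 z2.61 open 16.8 q6 -1.08
```

View pics/wrist3.png

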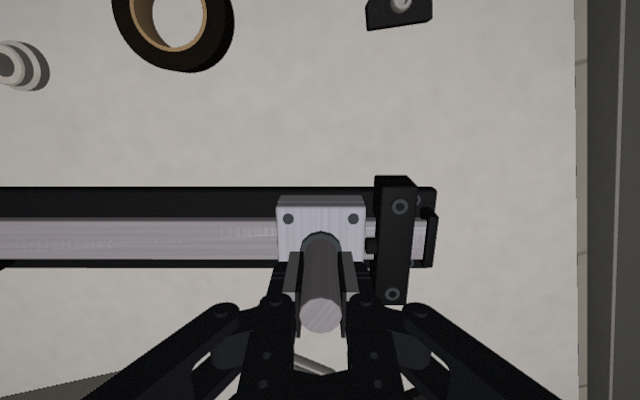

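The wrist view shows the buffer tip (about 366,246) almost on the carriage's edge (365), so contact is close.

```bash
s(){ python3 -c "from h import *; st()"; }
python3 -m jog '[[[0,0,0.0007,0,1],[0,0,0.0007,0,1]]]' >/dev/null; s
python3 -m jog '[[[0,0,0.0007,0,1],[0,0,0.0007,0,1]]]' >/dev/null; s
```

```text
t7.20 s=95.4 x=-0.5 z=55.4 mm F y-0.47 x-1.90 z2.05 open 17.1 q6 -1.08
t7.40 s=96.1 x=-0.5 z=55.4 mm F y-2.04 x-2.02 z2.38 open 17.3 q6 -1.08
```

```bash
s(){ python3 -c "from h import *; st()"; }
python3 -m jog '[[[0,0,0.0007,0,1],[0,0,0.0007,0,1]]]' >/dev/null; s
python3 -m jog '[[[0,0,0.0007,0,1],[0,0,0.0007,0,1]]]' >/dev/null; s
```

```text
t7.60 s=96.5 x=-0.5 z=55.4 mm F y-2.06 x-2.92 z3.88 open 17.1 q6 -1.08
t7.80 s=96.8 x=-0.5 z=55.4 mm F y-3.55 x-1.66 z4.83 open 16.6 q6 -1.08
```

```bash
s(){ python3 -c "from h import *; st()"; }
python3 -m jog '[[[0,0,0.0008,0,1],[0,0,0.0008,0,1]]]' >/dev/null; s
python3 -m jog '[[[0,0,0.0008,0,1],[0,0,0.0008,0,1]]]' >/dev/null; s
```

```text
t8.00 s=96.9 x=-0.5 z=55.4 mm F y-6.73 x-2.47 z4.67 open 17.2 q6 -1.08
t8.20 s=97.0 x=-0.5 z=55.4 mm F y-5.29 x-3.23 z5.22 open 17.3 q6 -1.07
```

```bash
s(){ python3 -c "from h import *; st()"; }
python3 -m jog '[[[0,0,0.001,0,1],[0,0,0.0012,0,1]]]' >/dev/null; s
python3 -m jog '[[[0,0,0.001,0,1],[0,0,0.0012,0,1]]]' >/dev/null; s;
```

```text
t8.40 s=97.3 x=-0.5 z=55.4 mm F y-8.12 x-2.08 z5.85 open 16.8 q6 -1.07
t8.60 s=97.4 x=-0.5 z=55.4 mm F y-7.31 x-2.93 z4.78 open 17.0 q6 -1.07
```

Wide buffer pressed with about 6 N, 1.2 mm. Now back the other way, sampling finely below s≈25 mm.

```bash
s(){ python3 -c "from h import *; st()"; }
python3 -m jog '[[[0,0,-0.005,0,1],[0,0,-0.01,0,1],[0,0,-0.015,0,1],[0,0,-0.02,0,1],[0,0,-0.025,0,1],[0,0,-0.03,0,1],[0,0,-0.035,0,1],[0,0,-0.04,0,1],[0,0,-0.045,0,1],[0,0,-0.05,0,1],[0,0,-0.055,0,1],[0,0,-0.06,0,1]]]' >/dev/null; s
python3 -m jog '[[[0,0,-0.004,0,1],[0,0,-0.008,0,1],[0,0,-0.012,0,1],[0,0,-0.016,0,1]]]' >/dev/null; s
python3 -m jog '[[[0,0,-0.004,0,1],[0,0,-0.005,0,1]]]' >/dev/null; s
python3 -m jog '[[[0,0,-0.0015,0,1],[0,0,-0.003,0,1]]]' >/dev/null; s
python3 -m jog '[[[0,0,-0.0015,0,1],[0,0,-0.003,0,1]]]' >/dev/null; s
python3 -m jog '[[[0,0,-0.0015,0,1],[0,0,-0.003,0,1]]]' >/dev/null; s
python3 -m jog '[[[0,0,-0.0015,0,1],[0,0,-0.003,0,1]]]' >/dev/null; s
python3 -m jog '[[[0,0,-0.0015,0,1],[0,0,-0.003,0,1]]]' >/dev/null; s
python3 -m jog '[[[0,0,-0.0015,0,1],[0,0,-0.003,0,1]]]' >/dev/null; s
python3 -m jog '[[[0,0,-0.0015,0,1],[0,0,-0.003,0,1]]]' >/dev/null; s
```

```text
t9.80 s=36.8 x=-0.8 z=55.5 mm F y1.19 x3.76 z-8.44 open 17.2 q6 -1.17
t10.20 s=20.4 x=-0.8 z=55.5 mm F y1.08 x3.52 z-9.24 open 17.2 q6 -1.19
t10.40 s=14.9 x=-0.8 z=55.5 mm F y1.65 x3.27 z-8.02 open 17.1 q6 -1.20
t10.60 s=11.8 x=-0.8 z=55.5 mm F y1.15 x4.52 z-8.40 open 16.8 q6 -1.21
t10.80 s=8.8 x=-0.8 z=55.5 mm F y1.53 x4.70 z-8.43 open 17.3 q6 -1.21
t11.00 s=5.6 x=-0.9 z=55.5 mm F y1.86 x3.63 z-8.28 open 17.1 q6 -1.22
t11.20 s=2.5 x=-0.8 z=55.5 mm F y1.79 x4.49 z-8.80 open 16.6 q6 -1.22
t11.40 s=-0.0 x=-0.9 z=55.5 mm F y5.11 x5.23 z-9.27 open 16.9 q6 -1.23
t11.60 s=-2.2 x=-0.9 z=55.6 mm F y6.96 x4.15 z-10.13 open 16.9 q6 -1.23
t11.80 s=-4.0 x=-0.8 z=55.6 mm F y8.15 x4.81 z-10.94 open 16.9 q6 -1.24
```

```bash
s(){ python3 -c "from h import *; st()"; }
python3 -m jog '[[[0,0,-0.001,0,1],[0,0,-0.002,0,1]]]' >/dev/null; s
python3 -m jog '[[[0,0,-0.001,0,1],[0,0,-0.002,0,1]]]' >/dev/null; s
python3 -m jog '[[[0,0,-0.001,0,1],[0,0,-0.002,0,1]]]' >/dev/null; s
python3 -m jog '[[[0,0,-0.001,0,1],[0,0,-0.002,0,1]]]' >/dev/null; s
python3 -m jog '[[[0,0,-0.001,0,1],[0,0,-0.002,0,1]]]' >/dev/null; s
python3 -m jog '[[[0,0,-0.001,0,1],[0,0,-0.002,0,1]]]' >/dev/null; s
python3 -m jog '[[[0,0,-0.001,0,1],[0,0,-0.002,0,1]]]' >/dev/null; s
python3 -m jog '[[[0,0,-0.001,0,1],[0,0,-0.002,0,1]]]' >/dev/null; s
```

```text
t12.00 s=-5.2 x=-0.8 z=55.6 mm F y7.78 x5.21 z-9.99 open 17.1 q6 -1.24
t12.20 s=-6.3 x=-0.8 z=55.6 mm F y6.49 x4.80 z-10.34 open 17.0 q6 -1.25
t12.40 s=-7.8 x=-0.9 z=55.5 mm F y4.55 x4.37 z-9.65 open 17.2 q6 -1.25
t12.60 s=-9.7 x=-0.9 z=55.5 mm F y2.84 x5.31 z-9.54 open 16.9 q6 -1.25
t12.80 s=-11.9 x=-0.9 z=55.5 mm F y2.12 x5.25 z-7.35 open 17.1 q6 -1.26
t13.00 s=-14.3 x=-0.9 z=55.5 mm F y1.61 x5.18 z-7.68 open 17.2 q6 -1.26
t13.20 s=-16.5 x=-0.9 z=55.5 mm F y1.50 x4.52 z-8.55 open 16.8 q6 -1.27
t13.40 s=-18.6 x=-0.9 z=55.5 mm F y1.67 x4.97 z-8.89 open 17.3 q6 -1.27
```

Tight zone is s≈+2…−10, centre ≈−4. Continuing to the narrow stop (expected at about −78).

```bash
s(){ python3 -c "from h import *; st()"; }
python3 -m jog '[[[0,0,-0.0025,0,1],[0,0,-0.005,0,1]]]' >/dev/null; s
python3 -m jog '[[[0,0,-0.0025,0,1],[0,0,-0.005,0,1]]]' >/dev/null; s
python3 -m jog '[[[0,0,-0.0025,0,1],[0,0,-0.005,0,1]]]' >/dev/null; s
python3 -m jog '[[[0,0,-0.0025,0,1],[0,0,-0.005,0,1]]]' >/dev/null; s
python3 -m jog '[[[0,0,-0.0025,0,1],[0,0,-0.005,0,1]]]' >/dev/null; s
python3 -m jog '[[[0,0,-0.0025,0,1],[0,0,-0.005,0,1]]]' >/dev/null; s
python3 -m jog '[[[0,0,-0.0025,0,1],[0,0,-0.005,0,1]]]' >/dev/null; s
python3 -m jog '[[[0,0,-0.0025,0,1],[0,0,-0.005,0,1]]]' >/dev/null; s
python3 -m jog '[[[0,0,-0.0025,0,1],[0,0,-0.005,0,1]]]' >/dev/null; s
python3 -m jog '[[[0,0,-0.0025,0,1],[0,0,-0.005,0,1]]]' >/dev/null; s
```

```text
t13.60 s=-23.8 x=-0.9 z=55.5 mm F y1.74 x4.78 z-8.33 open 17.0 q6 -1.28
t13.80 s=-29.0 x=-0.9 z=55.5 mm F y2.04 x4.88 z-8.78 open 17.0 q6 -1.29
t14.00 s=-34.2 x=-0.9 z=55.5 mm F y1.95 x4.95 z-7.37 open 16.8 q6 -1.30
t14.20 s=-39.5 x=-1.0 z=55.5 mm F y1.92 x5.00 z-9.37 open 17.0 q6 -1.31
t14.40 s=-44.7 x=-0.9 z=55.5 mm F y1.52 x5.15 z-8.69 open 17.0 q6 -1.32
t14.60 s=-49.9 x=-1.0 z=55.5 mm F y1.29 x4.46 z-9.61 open 16.8 q6 -1.33
t14.80 s=-55.1 x=-1.0 z=55.5 mm F y0.46 x4.72 z-9.24 open 16.7 q6 -1.34
t15.00 s=-60.3 x=-1.0 z=55.5 mm F y1.54 x4.50 z-9.06 open 17.0 q6 -1.35
t15.20 s=-65.5 x=-1.0 z=55.5 mm F y0.83 x4.63 z-9.95 open 17.0 q6 -1.36
t15.40 s=-70.7 x=-1.0 z=55.5 mm F y1.61 x4.74 z-9.28 open 16.9 q6 -1.37
```

```bash
s(){ python3 -c "from h import *; st()"; }
python3 -m jog '[[[0,0,-0.0015,0,1],[0,0,-0.003,0,1]]]' >/dev/null; s
python3 -m jog '[[[0,0,-0.001,0,1],[0,0,-0.001,0,1]]]' >/dev/null; s
python3 -m jog '[[[0,0,-0.001,0,1],[0,0,-0.001,0,1]]]' >/dev/null; s
python3 -m jog '[[[0,0,-0.001,0,1],[0,0,-0.001,0,1]]]' >/dev/null; s
python3 -m jog '[[[0,0,-0.001,0,1],[0,0,-0.001,0,1]]]' >/dev/null; s
python3 -m jog '[[[0,0,-0.001,0,1],[0,0,-0.001,0,1]]]' >/dev/null; s
```

```text
t15.60 s=-73.9 x=-1.1 z=55.4 mm F y1.69 x4.57 z-8.63 open 17.0 q6 -1.37
t15.80 s=-75.2 x=-1.1 z=55.5 mm F y0.63 x5.56 z-8.45 open 17.1 q6 -1.37
t16.00 s=-76.4 x=-1.0 z=55.5 mm F y0.38 x4.37 z-8.19 open 16.9 q6 -1.38
t16.20 s=-77.6 x=-1.1 z=55.5 mm F y1.09 x4.90 z-9.59 open 17.1 q6 -1.38
t16.40 s=-78.3 x=-1.1 z=55.5 mm F y3.83 x4.95 z-10.06 open 17.0 q6 -1.38
t16.60 s=-78.5 x=-1.0 z=55.5 mm F y5.15 x5.47 z-9.04 open 16.8 q6 -1.38
```

```bash
s(){ python3 -c "from h import *; st()"; }
python3 -m jog '[[[0,0,-0.001,0,1],[0,0,-0.0012,0,1]]]' >/dev/null; s
python3 -m jog '[[[0,0,-0.001,0,1],[0,0,-0.0012,0,1]]]' >/dev/null; s
python3 - <<'E'
from station import imaging
import cv2
d=imaging.get_image("wrist"); cv2.imwrite("pics/wrist4.png",d["color"][:,:,::-1])
E
s
```

```text
t16.80 s=-78.7 x=-1.1 z=55.5 mm F y6.61 x5.64 z-9.52 open 17.0 q6 -1.39
t17.00 s=-78.8 x=-1.0 z=55.5 mm F y7.40 x4.91 z-9.11 open 16.7 q6 -1.39
t17.05 s=-78.8 x=-1.1 z=55.5 mm F y7.38 x5.81 z-10.44 open 16.9 q6 -1.39
```

View pics/wrist4.png

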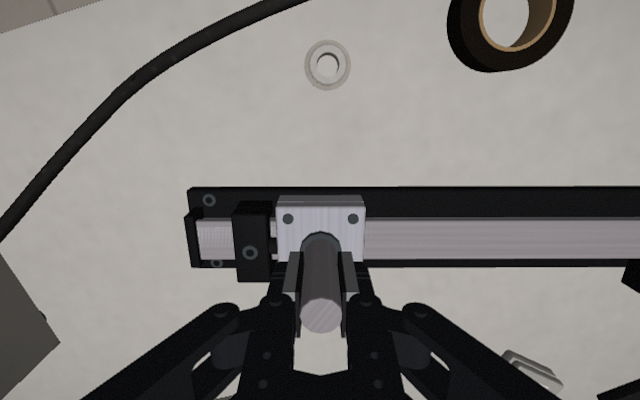

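The wrist view shows the carriage's left edge (277) on the narrow buffer, at about 6 N net. Returning to the tight place.

```bash
s(){ python3 -c "from h import *; st()"; }
python3 -m jog '[[[0,0,0.005,0,1],[0,0,0.01,0,1],[0,0,0.015,0,1],[0,0,0.02,0,1],[0,0,0.025,0,1],[0,0,0.03,0,1],[0,0,0.035,0,1],[0,0,0.04,0,1],[0,0,0.045,0,1],[0,0,0.05,0,1],[0,0,0.055,0,1],[0,0,0.06,0,1]]]' >/dev/null; s
python3 -m jog '[[[0,0,0.002,0,1],[0,0,0.004,0,1]]]' >/dev/null; s
python3 -m jog '[[[0,0,0.001,0,1],[0,0,0.002,0,1]]]' >/dev/null; s
python3 -m jog '[[[0,0,0.001,0,1],[0,0,0.002,0,1]]]' >/dev/null; s
python3 -m jog '[[[0,0,0.001,0,1],[0,0,0.002,0,1]]]' >/dev/null; s
python3 -m jog '[[[0,0,0.001,0,1],[0,0,0.002,0,1]]]' >/dev/null; s
```

```text
t18.25 s=-19.8 x=-0.9 z=55.5 mm F y-2.52 x5.47 z-10.05 open 17.2 q6 -1.28
t18.45 s=-16.5 x=-0.9 z=55.5 mm F y-0.86 x4.08 z-7.27 open 17.2 q6 -1.27
t18.65 s=-14.8 x=-0.8 z=55.5 mm F y-1.41 x4.15 z-7.89 open 17.0 q6 -1.26
t18.85 s=-12.9 x=-0.8 z=55.5 mm F y-1.45 x4.43 z-7.64 open 17.0 q6 -1.26
t19.05 s=-11.0 x=-0.8 z=55.5 mm F y-3.66 x3.52 z-7.22 open 16.8 q6 -1.26
t19.25 s=-9.7 x=-0.8 z=55.5 mm F y-4.42 x5.14 z-6.39 open 16.7 q6 -1.25
```

```bash
s(){ python3 -c "from h import *; st()"; }
python3 -m jog '[[[0,0,0.001,0,1],[0,0,0.002,0,1]]]' >/dev/null; s
python3 -m jog '[[[0,0,0.001,0,1],[0,0,0.002,0,1]]]' >/dev/null; s
python3 -m jog '[[[0,0,0.001,0,1],[0,0,0.002,0,1]]]' >/dev/null; s
python3 -m jog '[[[0,0,0.001,0,1],[0,0,0.002,0,1]]]' >/dev/null; s
```

```text
t19.45 s=-8.5 x=-0.8 z=55.5 mm F y-5.84 x4.11 z-5.74 open 16.9 q6 -1.25
t19.65 s=-7.5 x=-0.8 z=55.5 mm F y-7.65 x3.49 z-5.76 open 16.9 q6 -1.25
t19.85 s=-6.6 x=-0.9 z=55.5 mm F y-7.95 x4.23 z-5.56 open 17.0 q6 -1.24
t20.05 s=-5.6 x=-0.8 z=55.5 mm F y-8.24 x4.15 z-6.06 open 17.2 q6 -1.24
```

```bash
s(){ python3 -c "from h import *; st()"; }
python3 -m jog '[[[0,0,0.001,0,1],[0,0,0.002,0,1]]]' >/dev/null; s
python3 -m jog '[[[0,0,0,0,1],[0,0,0,0,1],[0,0,0,0,1]]]' >/dev/null; s
python3 -m jog '[[[0,0,0,0,1],[0,0,0,0,1],[0,0,0,0,1]]]' >/dev/null; s
```

```text
t20.25 s=-4.6 x=-0.9 z=55.5 mm F y-7.66 x3.85 z-4.88 open 17.1 q6 -1.23
t20.55 s=-4.2 x=-0.9 z=55.5 mm F y-0.16 x3.49 z-7.97 open 16.8 q6 -1.23
t20.85 s=-4.1 x=-0.9 z=55.5 mm F y-0.97 x4.17 z-8.92 open 17.2 q6 -1.23
```

```bash
s(){ python3 -c "from h import *; st()"; }
python3 -m jog '[[[0,0,0,0,0.5],[0,0,0,0,0.3],[0,0,0,0,0],[0,0,0,0,-0.4],[0,0,0,0,-1],[0,0,0,0,-1],[0,0,0,0,-1]]]'; s
```

```text
t: 21.55
tool_pos: [0.5283, 0.1069, 0.0556]
tool_rot: [-1.017, 1.335, 1.01]
contact_force: [-0.3, -0.1, -1.0]
opening: 0.0851
t21.55 s=-4.1 x=-0.9 z=55.6 mm F y-0.21 x-0.25 z-0.97 open 85.1 q6 -1.23
```

```bash
s(){ python3 -c "from h import *; st()"; }
python3 -m jog '[[[-0.02,0,0,0,-1],[-0.045,0,0,0,-1],[-0.075,0,0,0,-1],[-0.105,0,0,0,-1],[-0.125,0,0,0,-1],[-0.125,0,0,0,-1]]]' >/dev/null; s
python3 - <<'E'
from h import *
from station import imaging
import cv2
for n in("wrist","scene"):
    d=imaging.get_image(n); cv2.imwrite(f"pics/{n}5.png",d["color"][:,:,::-1]); np.savez(n+"5.npz",**d)
E
```

```text
t22.15 s=-1.9 x=1.7 z=184.6 mm F y-0.34 x0.43 z0.06 open 85.4 q6 -1.23
```

View pics/wrist5.png

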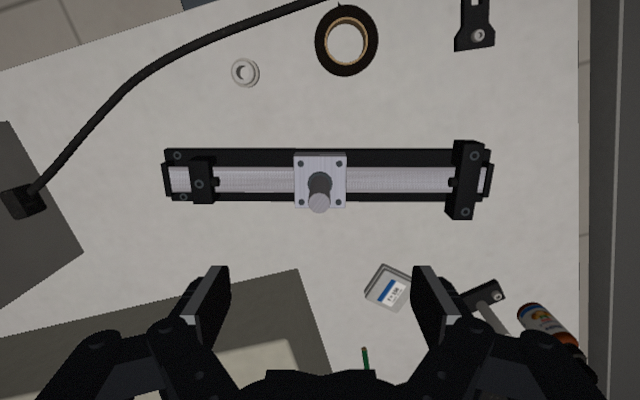

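View pics/scene5.png

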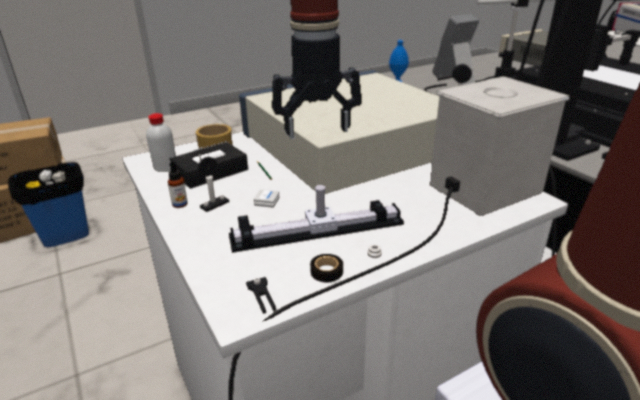

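The wrist view shows the carriage free at columns 294–347, buffer tips near 220 and 448, and the bystanders in place.

```bash
python3 - <<'E'
from h import *
d=np.load("wrist5.npz")
f=lambda u,v,z:1e3*(bp(d,u,v,z)-O)@Y
L,R,n,w=f(294,182,.035),f(347,182,.035),f(220,182,.03),f(448,182,.03)
print(L,R,"gaps",L-n,w-R,"post",f(319.5,203,.093))
st(); print(ctrl.finish_job())
E
```

```text
-28.268601774009394 22.410480520598338 gaps 72.7156367913374 98.17246527166604 post -3.2236567981279642
t22.25 s=-2.7 x=-0.5 z=180.2 mm F y0.14 x-0.60 z-1.06 open 85.4 q6 -1.23
the job is handed in; nothing more can be done
None
```

The job is done and handed in at about 22 s. The carriage is standing on the tight place, let go, with the robot clear of everything.

- **Stroke:** I gripped the post and moved the carriage to the wide stop first, then the narrow one. It met them about 174 mm apart. I pressed each buffer with roughly 6 N net (7–8 N measured, less the normal drag), which is about 1.2 mm of give.
- **Tight place:** The drag rose to about 8 N between roughly +2 and −11 mm from the beam's middle. I felt it from both directions. Everywhere else it was only 1–2 N.
- **Where it was left:** The carriage stood at −4.2 mm, close to the centre of that stretch. I took the side load off before opening the fingers.
- **Last checks:** The final picture puts the post at −3.2 mm. The gaps to the buffers are about 73 mm (narrow) and 98 mm (wide). By feel they should be about 74 and 100 mm, so the two agree to about 2 mm. The fork clamp, tape roll and adapter look unmoved.
- **One oddity:** While gripping, the force readings showed a steady sideways and vertical load of up to about 10 N on the post. I think it came from a small grip misalignment, and it was gone after release.

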